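Set up the drop-front shower caddy

ROBOT

A 6-joint arm with a two-finger parallel gripper is mounted at the origin on the work surface. World frame = base frame: x ahead of the robot, y to its left, z up, the work surface at z = 0. Lengths are in mm, angles in rad, forces in N, time in s.
With the tool pointing down it reaches from about 250 to 775 mm from the base axis. Payload 8.9 kg.
Tool frame: the origin (TCP) lies midway between the tips of the shut fingers; the grasp point (between the pads) lies 19 mm behind it; z points along the fingers, y is the direction in which the jaws open and shut (so a half turn about z gives the same grasp; the last joint's range is limited). The gripper opens to 85 mm and grips with 20 to 120 N. Pads are 22 mm wide; open, the fingers measure 114 mm over their backs; the gripper's body (76 mm by 85 mm) begins 54 mm behind the grasp point. The pads swing forward as they close: fully open they stand 13 mm farther back than shut.
Start: joints at [1.065, 0.291, -0.153, 1.127, 0, 1.431], TCP at [188.275, 490.078, 198.605] pointing down, gripper open.
Joint ranges: [-2.52, 2.52], [-0.91, 1.74], [-1.3, 1.37], [-1.96, 2.02], [-1.52, 1.47], [-3.14, 3.14]. Speed limits (rad/s): [2.22, 2.22, 2.79, 3.14, 3.14, 3.14].

INTERFACE

Orientations are given as a rotation vector (axis times angle).
In Python, from plant import arm gives the robot as it stands.
- The arm moves only by the tool send_rows, never from a script. Its argument "commands" is a list of rows, each a list of 3 entries, a list of its own where there are three numbers: the opening, from -1 (shut) to 1 (fully open), so that 0 is half open, then the shift along the tool's x, y, z each as a share of 0.2 m, from -1 to 1, then the turn about the tool's z as a share of 2 pi rad, from -1 to 1. In form: [[grip, [tx, ty, tz], turn], ...]. A call has 1 to 5 rows; each row is the pose to reach, as a shift and turn from the pose commanded when the call began, along the tool's axes at that moment, turning the shorter way round; what a row does not reach only later rows make up. A row lasts 1/12 s, in which the tool goes at most 41.7 mm and 7.16 degrees, less where a joint would pass 70% of its speed; a pose out of reach is approached as far as the arm can. A call with a number of a shift or a turn outside -1 to 1 is refused whole. A call with a gripper value outside its range is refused whole. The fingers move at their own pace and stop on an object; "grip_force" is the grip in N (left out, the last holds). Time passes only in rows, so rows that repeat a pose let the fingers close. It gives the time, the measured TCP pose, the force and the opening at its end, in the units of the state.
- arm.get_state(): the state, without advancing time (a new reading comes with each control period).
- arm.grab_frame(name): name is "scene" or "top" or "wrist"; returns (picture, depth): 400x640x3 uint8, red, green, blue; 400x640 float32, mm along the optical axis (not along the pixel's ray), 0 where there is no reading.
- arm.camera_info(name): a dict with "fov_y" (degrees; the focal length in pixels is half the picture's height over the tangent of half this angle, whatever the lens; pixels are square), "cx", "cy" (the principal point, pixels), "distortion" ([k1, k2, p1, p2, k3] as OpenCV has them; the pictures are not rectified), "extrinsics" (4x4, takes a point from camera to world coordinates); the wrist camera has in their place "hand_eye" (4x4, takes a point from camera to tool coordinates, whose origin is the TCP and whose axes are the flange's). Camera axes: x right, y up, looking along -z (the intrinsics and any distortion apply to the point x, -y, -z); pixel columns grow to the right and rows downward; lengths in mm; the calibration is good to about 2 mm. A picture is of the moment at which its call begins: read the wrist's pose just before it. camera_info takes no time and is no camera call.
- arm.hand_in(): hands the job in, once; it reports no verdict.
Trained networks look in the newest picture that a camera, given by its name, has taken for a name from the list of things; names that differ only in an ending like _2 or _b are one class to them, and where a whole thing is asked for, a point or a joint stands for the part that bears it (a point fixed in the world has none). Each returns a list of dicts, best first, with "conf" (0 to 1); they miss things now and then, are a little off and sometimes report something else, mostly with a low value. They report only what shows in the picture. A call takes as long as a camera call.
- arm.cut_out(camera, thing): "pixels" (400x640 bool, what is visible of it).
- arm.place_of(camera, thing): "point" ([x, y, z] in mm, in the coordinates of the camera as it stood for that picture, good to about 4 mm: a listed point, or the origin of a listed thing).
The state is a dict: "time": time; "joints": joint angles; "qvel": joint speeds; "joint_torque": joint torques, N m; "ee_pos": TCP position; "tool_rot": TCP orientation; "force": force on the tool from outside, world axes, zero at the start; "moment": the same for the moment, N m; "opening": finger opening in mm.
Only numpy, scipy, OpenCV 4.12 (cv2) and the standard library are available. Lean on these libraries where they do the work, as an engineer would, in place of code of your own. Each camera call takes 0.05 s, during which the arm holds its last target.

TASK

Make the teak caddy's slanted drop-front flap into a shelf: first pull both slide-out supports under it all the way out, then swing the flap over by its rail and lower it gently, without letting it fall, until it lies level on the two supports, and let go. Leave the other things on the bench where they are.

Things in the scene. Friction and masses are not known exactly. Their poses are not given: they have to be found in the camera images.
- caddy: Teak bench-top caddy with a slanted front, 320 mm wide, 230 mm tall, 180 mm deep, fixed. Origin on the table directly below the flap's hinge line, midway across; its x points from the front into the caddy (at yaw 0 straight away from the robot), its y to the left seen from the robot, z up. Two supports slide in the 98 mm tall plinth under the flap.
- hinge (a point): Middle of the flap's hinge line, which runs along caddy y, 100 mm above the table at caddy x = 0, y = 0. The flap is a teak board, 286 mm wide, 130 mm from hinge to free edge, 14 mm thick, about 0.45 kg with its rail; its outer face passes through the hinge line.
- pull_left (a point): Centre of the square teak pull (24 x 24 mm in plan, 30 mm tall, free on both sides) of the left (+y) support, at caddy y = +110 mm, 74 mm above the table. It stands 50 mm in front of the support bar's end on a 12 mm thick neck and moves with the support along caddy -x. The bar is 20 mm wide and 28 mm tall, its top level with the hinge line.
- pull_right (a point): Centre of the square teak pull (24 x 24 mm in plan, 30 mm tall, free on both sides) of the right (-y) support, at caddy y = -110 mm, 74 mm above the table. It stands 50 mm in front of the support bar's end on a 12 mm thick neck and moves with the support along caddy -x. The bar is 20 mm wide and 28 mm tall, its top level with the hinge line.
- support_left (a joint): Travel of the left support in m: 0 pushed in, grows as it is pulled out straight along caddy -x (towards the robot), end stop at 0.100 = fully out. Starts between 0 and 0.03. Takes about 2 N plus some drag with speed.
- support_right (a joint): Travel of the right support in m: 0 pushed in, grows as it is pulled out straight along caddy -x (towards the robot), end stop at 0.100 = fully out. Starts between 0 and 0.03. Takes about 2 N plus some drag with speed.
- rail (a point): Centre of the round aluminium rail (14 mm thick, along caddy y, 138 mm free between brackets) on the flap's free edge, 38 mm clear of it so that fingers pass between. It lies 175 mm from the hinge along the flap, 7 mm behind its outer face: 67 mm behind the hinge and 262 mm above the table when closed, 175 mm in front and 107 mm up when level. It may turn between the fingers.
- flap (a joint): Angle of the flap in rad: 0 closed (leaning back 0.35 rad from upright, kept there only by its weight), 0.35 upright, 1.92 lying level on both supports with its outer face downwards. Past upright it falls forward under its weight unless held; the hinge is nearly free. With the supports in, it would sag to 2.1.
- cork_a: Flat cork block 100 x 55 x 30 mm, origin under its centre; not to be moved.
- cork_b: Thicker cork block 110 x 65 x 45 mm, origin under its centre; not to be moved.
- dispenser: White plastic soap dispenser with push pump, 68 mm wide, 164 mm tall, origin under its centre; not to be moved.
- tumbler: Aluminium tumbler, 72 mm wide, 100 mm tall, origin under its centre; not to be moved.
- comb: Small wooden comb 140 mm long on the caddy's top board, origin under its centre; not to be moved.
- dish: Terracotta dish, 116 mm wide, 30 mm tall, beneath the lamp, origin under its centre; not to be moved.

How it is judged:
By the outcome, as a careful person would: the job done as asked, in the order asked, and still so for the second after the job is handed in, with the robot touching nothing.
It also fails if it takes over 70 s, if anything falls off the work surface, if the arm or the gripper's body presses on something with over 40 N, if the wrist force passes 120 N, or if a joint passes its speed limit or range.

## Working session

There is one attempt and no reset: what is moved stays moved. The work goes in short steps, Python scripts to look and compute and a tool call to move; the robot and the scene stay as the last step left them, time stands still between calls to the robot, and variables do not carry over. Pictures are saved under pics/ and viewed, and the job is handed in when it is done.

Besides the shell and the picture viewer there is one more tool, called in YAML: its name, and indented under it one key for each argument. send_rows: Moves the arm, as the interface text tells. Shift numbers are shares of 0.2 m and turn numbers shares of 2 pi rad, none past 1 either way. Its arguments: {"type":"object","properties":{"commands":{"type":"array"},"grip_force":{"type":"number"}},"required":["commands"]}

```bash
ls -la; mkdir -p pics; cat > h.py <<'E'
import numpy as np, cv2
from plant import arm
from scipy.spatial.transform import Rotation as R
def cam2world(info,p,st=None):
    p=np.append(np.asarray(p,float),1)
    if 'extrinsics' in info: return (np.array(info['extrinsics'])@p)[:3]
    q=(np.array(info['hand_eye'])@p)[:3]
    return R.from_rotvec(st['tool_rot']).as_matrix()@q+np.array(st['ee_pos'])
def save(name,pic): cv2.imwrite('pics/'+name,pic[:,:,::-1])
def px2world(info,u,v,d,st=None):
    f=200/np.tan(np.radians(info['fov_y'])/2)
    K=np.array([[f,0,info['cx']],[0,f,info['cy']],[0,0,1]])
    n=cv2.undistortPoints(np.array([[[u,v]]],float),K,np.array(info['distortion'],float))[0,0]
    return cam2world(info,[n[0]*d,-n[1]*d,-d],st)
E
python3 - <<'E'
from h import *
st=arm.get_state(); print(st)
for c in ['scene','top']:
    pic,d=arm.grab_frame(c); save(c+'0.png',pic); np.save(c+'0.npy',d)
    info=arm.camera_info(c); print(c,info)
    for t in ['caddy','hinge','pull_left','pull_right','rail','cork_a','dispenser','tumbler','comb','dish']:
        r=arm.place_of(c,t)
        print(t,[(round(q['conf'],2),cam2world(info,q['point']).round(0).tolist()) for q in r[:3]])
E
```

```text
total 12
drwxr-xr-x  3 agent agent 4096 Dec  6 14:29 .
drwxr-xr-x 23 root  root  4096 Dec  6 14:29 ..
drwxr-xr-x  2 agent agent 4096 Dec  6 14:29 pics
{'time': 0.0, 'joints': array([ 1.06470605e+00,  2.91223352e-01, -1.54111797e-01,  1.12671461e+00,
        3.61787342e-05,  1.43150273e+00]), 'qvel': array([-3.80035308e-04,  5.19005614e-04,  1.01702537e-03, -3.52691991e-05,
       -2.26763567e-04,  4.86007296e-04]), 'joint_torque': array([ 7.28446485e-04, -5.37145507e+01,  3.31368327e+01,  1.62074628e-02,
       -1.80463712e-04,  8.78779758e-06]), 'ee_pos': array([188.02903907, 489.66743392, 198.06733441]), 'tool_rot': array([-5.72859621e-01, -3.08848182e+00,  1.84898762e-03]), 'force': array([-0.31559249,  0.47801405,  0.2338392 ]), 'moment': array([0.02715544, 0.01169321, 0.01786796]), 'opening': 85.25347108456278}
scene {'fov_y': 49.05057576450487, 'cx': 315.9211741329694, 'cy': 202.35802018808556, 'distortion': array([-0.0359261,  0.       ,  0.       ,  0.       ,  0.       ]), 'extrinsics': array([[-9.60209377e-01, -2.04707337e-01,  1.89981204e-01,
         8.09532039e+02],
    
[... 1042 characters left out ...]
  1.11618476e-01,  9.93746039e-01,
         1.55076076e+03],
       [ 0.00000000e+00,  0.00000000e+00,  0.00000000e+00,
         1.00000000e+00]])}
caddy [(0.77, [612.0, 7.0, -1.0]), (0.66, [347.0, -380.0, -3.0]), (0.4, [682.0, 2.0, 260.0])]
hinge [(0.79, [617.0, 10.0, 98.0])]
pull_left [(0.64, [548.0, 121.0, 76.0])]
pull_right [(0.59, [537.0, -96.0, 76.0]), (0.56, [348.0, -377.0, 1.0])]
rail [(0.89, [680.0, 6.0, 260.0])]
cork_a [(0.92, [343.0, -377.0, -2.0]), (0.89, [493.0, 15.0, 1.0])]
dispenser [(0.66, [588.0, 320.0, 2.0])]
tumbler [(0.74, [582.0, -292.0, 4.0]), (0.53, [611.0, 8.0, 1.0])]
comb [(0.71, [735.0, 42.0, 233.0])]
dish [(0.93, [553.0, -513.0, 0.0]), (0.22, [533.0, -98.0, 77.0])]
```

View pics/scene0.png

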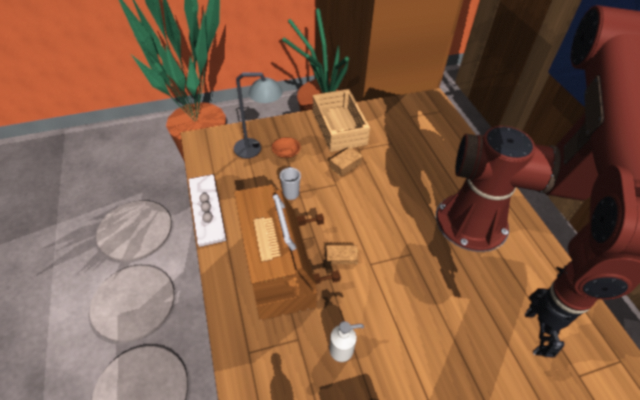

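View pics/top0.png

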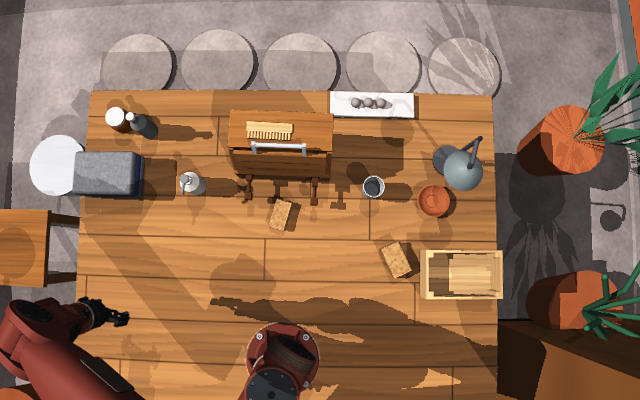

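The top view shows the caddy, with pulls near (248,190) and (316,190), the rail around (280,148) and a cork in front between the pulls near (283,215). Next I'll refine the yaw.

```bash
python3 - <<'E'
from h import *
info=arm.camera_info('top')
pic,d=arm.grab_frame('top')
for t in ['rail','pull_left','pull_right','support_left','flap','cork_a']:
    for q in arm.cut_out('top',t)[:3]:
        m=q['pixels']; v,u=np.nonzero(m)
        P=np.array([px2world(info,a,b,d[b,a]) for a,b in zip(u,v) if d[b,a]>0])
        print(t,round(q['conf'],2),len(u),(u.min(),u.max(),v.min(),v.max()),np.median(P,0).round(0),P.min(0).round(0),P.max(0).round(0))
        if t=='rail':
            Q=P[(P[:,2]>255)]; 
            if len(Q)>5: 
                l=cv2.fitLine(Q[:,:2].astype(np.float32),cv2.DIST_HUBER,0,.01,.01).ravel(); print('  rail line',l,np.degrees(np.arctan2(l[1],l[0])),Q.min(0),Q.max(0))
# caddy top board z~230 rear/front edges
V,U=np.mgrid[95:185,220:345]
P=np.array([px2world(info,a,b,d[b,a]) for a,b in zip(U.ravel(),V.ravel())])
T=P[abs(P[:,2]-230)<6]
print(cv2.minAreaRect(T[:,:2].astype(np.float32)),len(T), T.min(0),T.max(0), T[:,2].mean())
np.save('P.npy',P)
st=arm.get_state(); print(R.from_rotvec(st['tool_rot']).as_matrix().round(3))
E
```

```text
rail 0.91 2502 (np.int64(233), np.int64(325), np.int64(141), np.int64(177)) [645.   8. 190.] [ 611. -134.   85.] [702. 157. 279.]
  rail line [3.2378215e-02 9.9947572e-01 6.7760474e+02 7.8115692e+00] 88.14454 [668.53905015 -71.75980434 256.80135526] [690.04323296  89.25446235 278.78052313]
pull_left 0.43 148 (np.int64(244), np.int64(252), np.int64(149), np.int64(199)) [580. 121.  88.] [536. 110.  -8.] [703. 144. 107.]
pull_right 0.51 130 (np.int64(310), np.int64(317), np.int64(151), np.int64(205)) [559. -99.  91.] [ 521. -110.   74.] [699. -86. 107.]
support_left 0.54 127 (np.int64(244), np.int64(252), np.int64(175), np.int64(199)) [570. 120.  88.] [536. 110.   1.] [616. 141. 107.]
flap 0.83 2426 (np.int64(234), np.int64(326), np.int64(141), np.int64(176)) [645.   8. 190.] [ 612. -136.   95.] [701. 151. 279.]
flap 0.34 483 (np.int64(180), np.int64(204), np.int64(172), np.int64(194)) [582. 305. 108.] [542. 282.  -7.] [639. 380. 172.]
cork_a 0.78 661 (np.int64(381), np.int64(410), np.int64(242), np.int64(277)) [ 346. -378.   45.] [ 285. -435.   -2.] [ 403. -328.   55.]
cork_a 0.57 120 (np.int64(310), np.int64(317), np.int64(179), np.int64(205)) [547. -99.  89.] [ 521. -110.   -1.] [606. -86. 106.]
((725.7904052734375, 6.5863189697265625), (319.0322570800781, 141.6144561767578), 88.58639526367188) 3289 [ 652.67321815 -154.24127303  224.00375886] [797.89831983 165.88019989 235.99141167] 230.71481805437998
[[-0.933  0.359  0.   ]
 [ 0.359  0.933  0.   ]
 [ 0.     0.    -1.   ]]
```

send_rows:
  commands:
    - [1,[-0.9,-0.41,0],0]
    - [1,[-0.9,-0.41,0],0]
    - [1,[-0.9,-0.41,0],0]
    - [1,[-0.9,-0.41,0],0]
    - [1,[-0.9,-0.41,0],0]

```text
time: 1.87
ee_pos: [328.5, 346.9, 198.7]
tool_rot: [0.574, 3.088, -0.0]
force: [0.8, 1.3, -0.3]
opening: 85.5
```

send_rows:
  commands:
    - [1,[-0.9,-0.41,0],0]
    - [1,[-0.9,-0.41,0],0]
    - [1,[-0.9,-0.41,0],0]
    - [1,[-0.9,-0.41,0],0]
    - [1,[-0.9,-0.41,0],0]

```text
time: 2.28
ee_pos: [467.6, 205.4, 198.8]
tool_rot: [0.575, 3.087, -0.0]
force: [0.5, 1.0, -0.2]
opening: 85.1
```

send_rows:
  commands:
    - [1,[-0.4,-0.2,0],-0.054]
    - [1,[-0.4,-0.2,0],-0.054]
    - [1,[-0.4,-0.2,0],-0.054]
    - [1,[-0.4,-0.2,0],-0.054]
    - [1,[-0.4,-0.2,0],-0.054]

```text
time: 2.7
ee_pos: [525.8, 141.4, 198.3]
tool_rot: [-0.049, -3.14, -0.0]
force: [-0.0, 0.2, -0.4]
opening: 85.2
```

```bash
cat > look.py <<'E'
from h import *
import sys
def look(name,things=()):
    st=arm.get_state(); pic,d=arm.grab_frame('wrist'); save(name+'.png',pic); np.save(name+'.npy',d)
    info=arm.camera_info('wrist')
    Rm=R.from_rotvec(st['tool_rot']).as_matrix()
    print('t',st['time'],'pos',st['ee_pos'].round(1),'tooly',Rm[:,1].round(4),'z',Rm[:,2].round(3),'F',st['force'].round(1),'open',round(st['opening'],1),'q',st['joints'].round(2))
    for t in things:
        print(t,[(round(q['conf'],2),cam2world(info,q['point'],st).round(1).tolist()) for q in arm.place_of('wrist',t)[:3]])
    return st,pic,d,info
if __name__=='__main__': look(sys.argv[1],sys.argv[2:])
E
python3 look.py w1 pull_left pull_right hinge rail cork_a; python3 -c "
from h import *
print(arm.camera_info('wrist'))"
```

```text
t 2.7 pos [525.8 141.4 198.3] tooly [3.150e-02 9.995e-01 2.000e-04] z [-0.001  0.    -1.   ] F [-0.   0.2 -0.4] open 85.2 q [ 0.13  0.33 -0.1   1.14  0.    0.16]
pull_left [(0.78, [550.1, 118.7, 70.2])]
pull_right [(0.87, [536.1, -97.9, 71.9])]
hinge [(0.63, [616.6, 7.9, 100.3]), (0.46, [492.2, 14.1, 2.7])]
rail []
cork_a [(0.67, [494.8, 15.5, 6.3]), (0.18, [615.7, 6.1, 98.6])]
{'fov_y': 65.09285934685782, 'cx': 321.9341918594316, 'cy': 201.83070613902075, 'distortion': array([-0.01315434,  0.        ,  0.        ,  0.        ,  0.        ]), 'hand_eye': array([[-7.26036721e-04,  9.56291186e-01,  2.92415185e-01,
         7.40712312e+01],
       [ 9.99999674e-01,  5.90880448e-04,  5.50527904e-04,
         9.72666616e-01],
       [ 3.53682566e-04,  2.92415490e-01, -9.56291303e-01,
        -1.75066031e+02],
       [ 0.00000000e+00,  0.00000000e+00,  0.00000000e+00,
         1.00000000e+00]])}
```

View pics/w1.png

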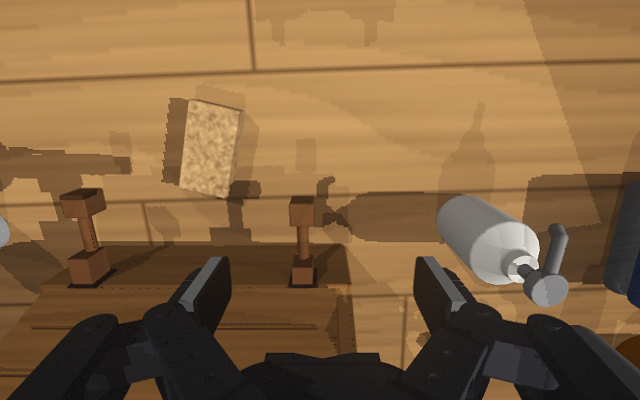

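```bash
python3 - <<'E'
from look import *
st=arm.get_state(); info=arm.camera_info('wrist'); d=np.load('w1.npy')
V,U=np.mgrid[0:400:2,0:640:2]
P=np.array([px2world(info,a,b,d[b,a],st) if d[b,a]>0 else [0,0,-99] for a,b in zip(U.ravel(),V.ravel())])
# pulls: top face z~89, x<575
for s,y0 in ((1,120),(-1,-98)):
    m=(abs(P[:,2]-89)<5)&(abs(P[:,1]-y0)<30)&(P[:,0]<590)&(P[:,0]>480)
    Q=P[m]; print(y0,len(Q)); 
    if len(Q): print(Q.min(0).round(1),Q.max(0).round(1),np.median(Q,0).round(1))
    m=(abs(P[:,2]-89)<5)&(abs(P[:,1]-y0)<30)
m=(P[:,2]>15)&(P[:,2]<60)&(abs(P[:,1]-15)<75)&(P[:,0]<560)
Q=P[m]; print('cork',Q.min(0),Q.max(0),np.median(Q,0))
E
```

```text
120 162
[538.4 111.6  84. ] [589.9 133.7  90.6] [550.1 122.2  88.9]
-98 221
[ 524.  -108.4   84. ] [589.3 -84.2  93.9] [539.6 -95.3  88.8]
cork [440.99385179 -17.7416422   15.31226358] [546.78882812  58.04797535  32.96361068] [491.33604474  21.12332707  30.11768913]
```

The wrist view shows the left pull at (302,210) and the right one at (83,203). The cork is between them, 30 mm tall, so it stays clear of the fingers. I'll grasp the left pull.

send_rows:
  commands:
    - [1,[-0.124,-0.096,0],0]
    - [1,[-0.124,-0.096,0.2],0]
    - [1,[-0.124,-0.096,0.4],0]
    - [1,[-0.124,-0.096,0.6],0]
    - [1,[-0.124,-0.096,0.715],0]

```text
time: 3.42
ee_pos: [547.6, 122.3, 52.0]
tool_rot: [-0.043, -3.138, 0.001]
force: [-0.4, 0.3, -0.6]
opening: 85.1
```

send_rows:
  commands:
    - [-1,[0,0,0],0]
    - [-1,[0,0,0],0]
    - [-1,[0,0,0],0]
    - [-1,[0,0,0],0]
    - [-1,[0,0,0],0]
  grip_force: 40

```text
time: 3.83
ee_pos: [551.6, 122.3, 57.6]
tool_rot: [0.043, 3.138, 0.001]
force: [0.1, -0.8, -0.5]
opening: 25.3
```

send_rows:
  commands:
    - [-1,[0,0,0],0]
    - [-1,[0,0,0],0]
    - [-1,[0,0,0],0]
    - [-1,[0,0,0],0]
    - [-1,[0,0,0],0]

```text
time: 4.25
ee_pos: [550.7, 122.0, 56.4]
tool_rot: [0.043, 3.14, 0.0]
force: [-1.2, 0.1, 6.9]
opening: 0.1
```

```bash
python3 look.py w2
```

```text
t 4.25 pos [550.7 122.   56.4] tooly [2.750e-02 9.996e-01 2.000e-04] z [ 0.001  0.    -1.   ] F [-1.2  0.1  6.9] open 0.1 q [ 0.09  0.48 -0.27  0.82  0.    0.12]
```

View pics/w2.png

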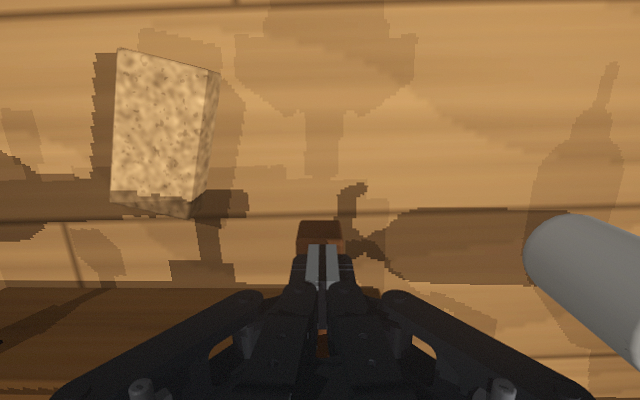

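The fingers are shut (0.1 mm) and the pull is visible in front of them at (320,235), so this grasp missed. I'll check where everything is now.

```bash
python3 - <<'E'
from look import *
st,pic,d,info=look('w3',['pull_left','pull_right','hinge'])
V,U=np.mgrid[200:300,270:370]
P=np.array([px2world(info,a,b,d[b,a],st) if d[b,a]>0 else [0,0,-99] for a,b in zip(U.ravel(),V.ravel())]).reshape(100,100,3)
for r in range(15,100,6): print(200+r,P[r,50].round(0),P[r,35].round(0),P[r,65].round(0))
pic,d=arm.grab_frame('top'); save('t3.png',cv2.resize(pic[120:240,200:360],None,fx=5,fy=5)); i2=arm.camera_info('top')
for t in ['pull_left','pull_right','rail']: print(t,[(round(q['conf'],2),cam2world(i2,q['point']).round(0)) for q in arm.place_of('top',t)])
E
```

```text
t 4.3 pos [550.6 122.   56.3] tooly [2.750e-02 9.996e-01 1.000e-04] z [ 0.001  0.    -1.   ] F [-1.2 -0.3  6.7] open 0.2 q [ 0.09  0.48 -0.27  0.82 -0.    0.12]
pull_left [(0.87, [547.0, 121.7, 74.1])]
pull_right [(0.17, [591.5, 316.5, -3.2])]
hinge []
215 [558. 121.   0.] [558. 109.  -1.] [558. 133.   0.]
221 [539. 122.  65.] [539. 114.  64.] [540. 131.  63.]
227 [539. 122.  72.] [540. 114.  72.] [539. 130.  73.]
233 [539. 122.  81.] [539. 114.  81.] [540. 130.  81.]
239 [540. 122.  88.] [539. 115.  88.] [540. 130.  88.]
245 [540. 122.  95.] [543. 115.  88.] [540. 129.  94.]
251 [539. 122. 102.] [546. 115.  89.] [541. 129. 100.]
257 [540. 122. 107.] [543. 115. 100.] [541. 129. 106.]
263 [540. 122. 113.] [544. 115. 105.] [540. 129. 113.]
269 [540. 122. 117.] [544. 116. 110.] [540. 129. 117.]
275 [540. 122. 122.] [539. 117. 123.] [540. 128. 122.]
281 [540. 122. 126.] [  0.   0. -99.] [540. 128. 127.]
287 [543. 122. 125.] [537. 117. 135.] [539. 128. 132.]
293 [545. 122. 126.] [539. 117. 136.] [539. 128. 136.]
299 [548. 122. 126.] [540. 117. 139.] [539. 128. 139.]
pull_left []
pull_right [(0.56, array([536., -95.,  76.]))]
rail [(0.95, array([683.,   7., 262.])), (0.49, array([ 550., -508.,    2.]))]
```

View pics/t3.png

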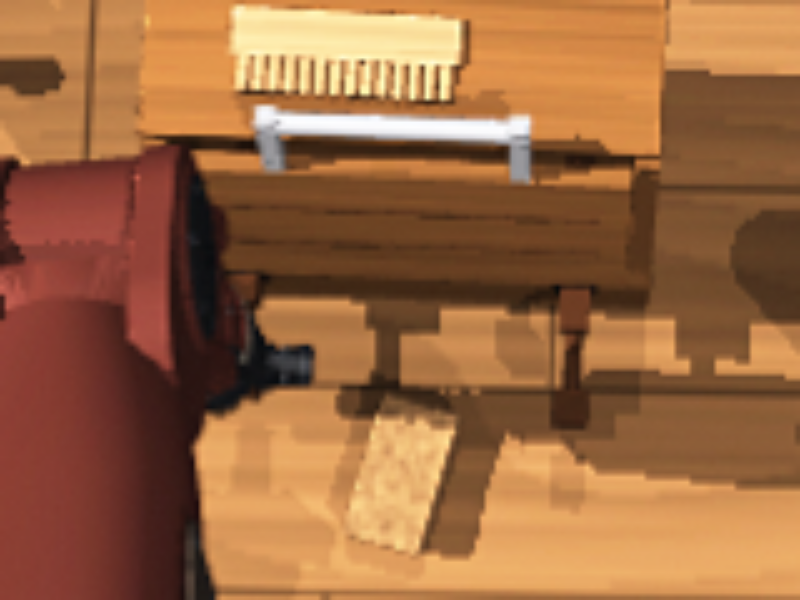

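```bash
python3 - <<'E'
from look import *
p=cv2.imread('pics/w3.png'); cv2.imwrite('pics/w3z.png',cv2.resize(p[200:400,200:440],None,fx=3.3,fy=3,interpolation=cv2.INTER_CUBIC))
E
```

```text
(no output)
```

View pics/w3z.png

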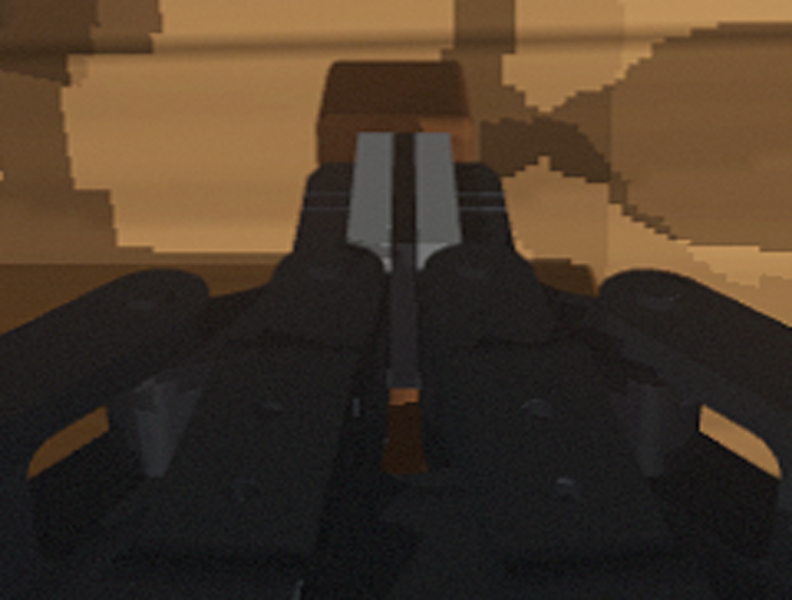

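The pad tips appear resting on top of the pull, at about z 90, with Fz +7 N. The real fingertips seem to be about 33 mm behind the reported TCP. I'll lift, open partway and check this.

send_rows:
  commands:
    - [-1,[0,0,-0.1],0]
    - [0.4,[0,0,-0.1],0]
    - [0.4,[0,0,-0.1],0]
    - [0.4,[0,0,-0.1],0]
    - [0.4,[0,0,-0.1],0]

```text
time: 5.12
ee_pos: [549.6, 121.9, 75.0]
tool_rot: [-0.043, -3.14, 0.0]
force: [-0.4, -0.1, 0.2]
opening: 48.4
```

```bash
python3 - <<'E'
from look import *
st,pic,d,info=look('w4',['pull_left'])
# nearest dark finger pixels: tool-frame coordinates of finger points
H=np.array(info['hand_eye'])
Rm=R.from_rotvec(st['tool_rot']).as_matrix()
out=[]
for v in range(215,330,4):
    for u in range(150,500,4):
        if 0<d[v,u]<185:
            w=px2world(info,u,v,d[v,u],st); t=Rm.T@(w-st['ee_pos']); out.append((u,v,*t.round(0)))
out=np.array(out); print(len(out)); m=(abs(out[:,3])<60)
o=out[m]; o=o[np.argsort(-o[:,4])][:25]; print(o)
E
```

```text
t 5.1167 pos [549.6 121.9  75. ] tooly [ 2.760e-02  9.996e-01 -1.000e-04] z [-0.001 -0.    -1.   ] F [-0.4 -0.1  0.2] open 48.4 q [ 0.09  0.46 -0.24  0.87 -0.    0.12]
pull_left [(0.76, [552.0, 119.6, 69.4])]
818
[[306. 219.  10.  -9.  -1.]
 [314. 219.  10.  -4.  -1.]
 [334. 219.  10.   8.  -1.]
 [310. 219.  11.  -6.  -2.]
 [318. 219.  11.  -1.  -2.]
 [322. 219.  11.   1.  -2.]
 [330. 219.  11.   6.  -2.]
 [326. 223.  10.   3.  -7.]
 [338. 223.  10.  10.  -7.]
 [334. 223.  10.   8.  -7.]
 [310. 223.  10.  -6.  -7.]
 [314. 223.  10.  -4.  -7.]
 [322. 223.  10.   1.  -7.]
 [306. 223.  10.  -8.  -8.]
 [318. 223.  11.  -1.  -9.]
 [330. 223.  11.   5.  -9.]
 [310. 227.  10.  -6. -12.]
 [334. 239.   2.   8. -12.]
 [306. 227.  10.  -8. -12.]
 [302. 227.   9. -10. -12.]
 [298. 235.   5. -13. -12.]
 [322. 227.  10.   1. -12.]
 [310. 259. -10.  -6. -13.]
 [330. 255.  -7.   5. -13.]
 [310. 239.   3.  -6. -13.]]
```

View pics/w4.png

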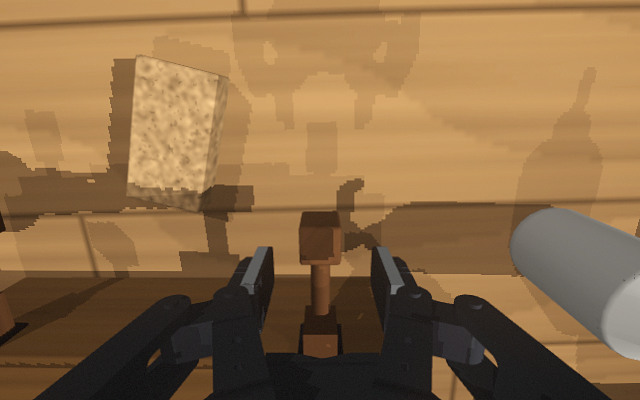

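```bash
python3 - <<'E'
from look import *
st=arm.get_state(); info=arm.camera_info('wrist'); d=np.load('w4.npy')
Rm=R.from_rotvec(st['tool_rot']).as_matrix()
for u,v in [(266,251),(264,260),(260,255),(268,290),(258,300),(252,252),(376,251),(384,252),(390,262),(378,290),(245,300)]:
    w=px2world(info,u,v,d[v,u],st); print(u,v,(Rm.T@(w-st['ee_pos'])).round(1),w.round(0))
E
```

```text
266 251 [ 11.  -24.6 -45.2] [538.  98. 120.]
264 260 [ 10.5 -24.2 -53. ] [539.  98. 128.]
260 255 [ 11.2 -26.5 -49.7] [538.  96. 125.]
268 290 [ -3.8 -23.  -53.9] [553.  99. 129.]
258 300 [  4.2 -23.2 -73.1] [545.  99. 148.]
252 252 [-49.  -60.9  76.2] [597.  60.  -1.]
376 251 [ 11.1  25.4 -45.6] [539. 148. 121.]
384 252 [ 10.8  29.  -46. ] [540. 151. 121.]
390 262 [ 10.3  30.  -54.5] [540. 152. 130.]
378 290 [ -1.6  25.  -57.4] [552. 147. 132.]
245 300 [ 10.9 -25.3 -83. ] [538.  97. 158.]
```

Depth confirms it: the finger ends are at tool z of about −45 mm when half open, and contact put them about −33 mm when shut. I'll offset every height by about 34 mm.

send_rows:
  commands:
    - [0.4,[0,0,0.1],0]
    - [0.4,[0,0,0.18],0]
    - [0.4,[0,0,0.255],0]
    - [0.4,[0,0,0.255],0]

```text
time: 5.55
ee_pos: [547.7, 121.7, 21.7]
tool_rot: [-0.043, -3.136, 0.001]
force: [-0.4, -0.0, 0.5]
opening: 60.1
```

send_rows:
  commands:
    - [-1,[0,0,0],0]
    - [-1,[0,0,0],0]
    - [-1,[0,0,0],0]
    - [-1,[0,0,0],0]
    - [-1,[0,0,0],0]
  grip_force: 40

```text
time: 5.97
ee_pos: [550.9, 120.6, 25.7]
tool_rot: [0.044, 3.14, -0.004]
force: [-0.7, -6.8, 2.2]
opening: 23.3
```

```bash
python3 look.py w5 pull_left
```

```text
t 5.9667 pos [550.9 120.6  25.7] tooly [ 0.0282  0.9996 -0.0024] z [ 0.002 -0.002 -1.   ] F [-0.7 -6.8  2.2] open 23.3 q [ 0.09  0.51 -0.3   0.75 -0.    0.12]
pull_left [(0.67, [549.4, 125.1, 67.2])]
```

View pics/w5.png

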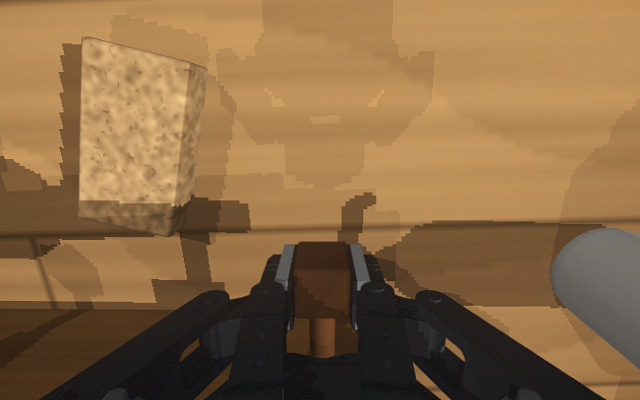

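The left pull is gripped at 23.3 mm opening. I'll pull it out along tool +x.

send_rows:
  commands:
    - [-1,[0.06,-0.006,0],0]
    - [-1,[0.12,-0.006,0],0]
    - [-1,[0.18,-0.006,0],0]
    - [-1,[0.24,-0.006,0],0]
    - [-1,[0.3,-0.006,0],0]

```text
time: 6.48
ee_pos: [491.2, 122.2, 25.8]
tool_rot: [0.043, 3.138, -0.001]
force: [1.5, -1.6, -1.0]
opening: 23.4
```

send_rows:
  commands:
    - [-1,[0.03,0,0],0]
    - [-1,[0.06,0,0],0]
    - [-1,[0.09,0,0],0]
    - [-1,[0.1,0,0],0]
    - [-1,[0.1,0,0],0]

```text
time: 6.9
ee_pos: [470.8, 122.7, 25.7]
tool_rot: [0.043, 3.139, -0.001]
force: [-2.0, -2.8, 10.5]
opening: 23.4
```

```bash
python3 look.py w6 pull_left hinge
```

```text
t 6.9 pos [470.8 122.7  25.7] tooly [ 2.760e-02  9.996e-01 -5.000e-04] z [ 0.002 -0.001 -1.   ] F [-2.  -2.8 10.5] open 23.4 q [ 0.11  0.39 -0.51  0.66 -0.    0.13]
pull_left [(0.95, [471.0, 123.7, 69.0])]
hinge []
```

send_rows:
  commands:
    - [-1,[0.02,0,0],0]
    - [-1,[0.04,0,0],0]
    - [-1,[0.05,0,0],0]
    - [-1,[0.05,0,0],0]

```text
time: 7.38
ee_pos: [467.5, 122.9, 26.0]
tool_rot: [0.045, 3.129, -0.001]
force: [21.0, -5.3, -13.7]
opening: 23.5
```

send_rows:
  commands:
    - [-1,[0.02,0,0],0]
    - [-1,[0.04,0,0],0]
    - [-1,[0.05,0,0],0]
    - [-1,[0.05,0,0],0]

```text
time: 7.72
ee_pos: [465.7, 123.0, 27.5]
tool_rot: [0.046, 3.116, -0.001]
force: [45.2, -5.9, -30.4]
opening: 23.4
```

End stop reached: force 45 N, no further motion. I'll back off the command, release and rise.

send_rows:
  commands:
    - [-1,[-0.04,0,0],0]
    - [-1,[-0.075,0,0],0]
    - [-1,[-0.075,0,0],0]

```text
time: 7.97
ee_pos: [469.7, 122.8, 26.7]
tool_rot: [0.044, 3.135, -0.0]
force: [0.9, -2.9, 20.3]
opening: 23.1
```

send_rows:
  commands:
    - [0.4,[0,0,0],0]
    - [0.4,[0,0,0],0]
    - [0.4,[0,0,0],0]
    - [0.4,[0,0,-0.15],0]
    - [0.4,[0,0,-0.4],0]

```text
time: 8.38
ee_pos: [461.6, 122.9, 94.2]
tool_rot: [-0.043, -3.134, 0.001]
force: [0.7, 0.7, -0.6]
opening: 59.8
```

```bash
python3 - <<'E'
from look import *
st,pic,d,info=look('w7',['pull_left','pull_right','cork_a'])
V,U=np.mgrid[0:400:2,0:640:2]
P=np.array([px2world(info,a,b,d[b,a],st) if d[b,a]>0 else [0,0,-99] for a,b in zip(U.ravel(),V.ravel())])
m=(abs(P[:,2]-89)<3)&(abs(P[:,1]-122)<20)&(P[:,0]<540); Q=P[m]; print(Q.min(0),Q.max(0))
E
```

```text
t 8.3833 pos [461.6 122.9  94.2] tooly [ 2.740e-02  9.996e-01 -7.000e-04] z [-0.008 -0.001 -1.   ] F [ 0.7  0.7 -0.6] open 59.8 q [ 0.11  0.3  -0.44  0.84  0.    0.13]
pull_left [(0.81, [467.7, 125.3, 71.9])]
pull_right [(0.59, [535.4, -100.3, 73.2])]
cork_a [(0.61, [494.0, 19.2, 4.0])]
[459.62114542 111.65495986  86.08969399] [523.02084851 134.98731248  91.94936484]
```

View pics/w7.png

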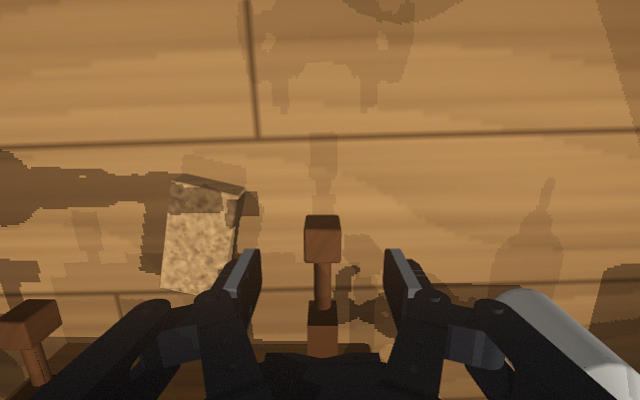

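send_rows:
  commands:
    - [0.4,[-0.04,-0.15,0],0]
    - [0.4,[-0.08,-0.3,0],0]
    - [0.4,[-0.12,-0.45,0],0]
    - [0.4,[-0.2,-0.6,0],0]

```text
time: 8.92
ee_pos: [499.5, 1.4, 94.8]
tool_rot: [-0.042, -3.138, -0.001]
force: [1.3, 0.6, -0.0]
opening: 59.8
```

send_rows:
  commands:
    - [0.4,[-0.05,-0.2,0],0]
    - [0.4,[-0.12,-0.35,0],0]
    - [0.4,[-0.185,-0.49,0],0]
    - [0.4,[-0.185,-0.49,0],0]
    - [0.4,[-0.185,-0.49,0],0]

```text
time: 9.33
ee_pos: [535.3, -97.9, 94.6]
tool_rot: [-0.047, -3.139, -0.002]
force: [-1.2, 0.8, 0.3]
opening: 60.3
```

```bash
python3 - <<'E'
from look import *
st,pic,d,info=look('w8',['pull_left','pull_right','hinge'])
V,U=np.mgrid[0:400:2,0:640:2]
P=np.array([px2world(info,a,b,d[b,a],st) if d[b,a]>0 else [0,0,-99] for a,b in zip(U.ravel(),V.ravel())])
m=(abs(P[:,2]-89)<3)&(abs(P[:,1]+97)<20)&(P[:,0]<560); Q=P[m]; print(Q.min(0),Q.max(0))
E
```

```text
t 9.3333 pos [535.3 -97.9  94.6] tooly [3.000e-02 9.995e-01 9.000e-04] z [-0.002  0.001 -1.   ] F [-1.2  0.8  0.3] open 60.3 q [-0.32  0.41 -0.27  0.9   0.   -0.29]
pull_left []
pull_right [(0.56, [537.5, -94.8, 74.0])]
hinge [(0.71, [496.3, 15.5, 3.2])]
[ 523.25903601 -109.93628482   86.01064118] [546.20298166 -86.7742454   90.68890138]
```

View pics/w8.png

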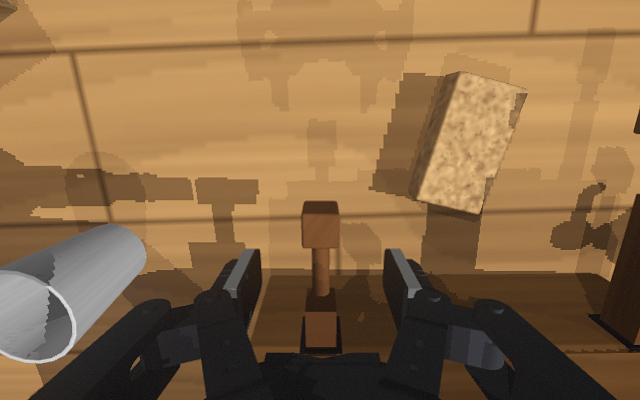

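Centred on the right pull at (320,222). I'll descend and grip.

send_rows:
  commands:
    - [0.4,[0,0,0.12],0]
    - [0.4,[0,0,0.24],0]
    - [0.4,[0,0,0.35],0]
    - [0.4,[0,0,0.35],0]
    - [0.4,[0,0,0.35],0]

```text
time: 9.95
ee_pos: [534.9, -95.7, 25.8]
tool_rot: [-0.041, -3.139, -0.001]
force: [0.3, 1.2, 0.8]
opening: 59.9
```

send_rows:
  commands:
    - [-1,[0,0,0],0]
    - [-1,[0,0,0],0]
    - [-1,[0,0,0],0]
    - [-1,[0,0,0],0]
    - [-1,[0,0,0],0]

```text
time: 10.37
ee_pos: [537.7, -99.2, 28.1]
tool_rot: [0.045, 3.138, -0.007]
force: [-0.6, -8.8, 4.4]
opening: 23.4
```

send_rows:
  commands:
    - [-1,[0.06,0,0],0]
    - [-1,[0.12,0,0],0]
    - [-1,[0.18,0,0],0]
    - [-1,[0.22,0,0],0]
    - [-1,[0.26,0,0],0]

```text
time: 10.78
ee_pos: [485.9, -97.9, 28.1]
tool_rot: [0.045, 3.137, -0.007]
force: [1.5, -8.7, 2.7]
opening: 23.0
```

send_rows:
  commands:
    - [-1,[0.03,0,0],0]
    - [-1,[0.06,0,0],0]
    - [-1,[0.08,0,0],0]
    - [-1,[0.08,0,0],0]

```text
time: 11.12
ee_pos: [469.3, -97.4, 28.0]
tool_rot: [0.045, 3.138, -0.007]
force: [-1.6, -9.1, 4.6]
opening: 23.2
```

Expected stop is near x ≈ 462.

send_rows:
  commands:
    - [-1,[0.02,-0.01,0],0]
    - [-1,[0.04,-0.01,0],0]
    - [-1,[0.06,-0.01,0],0]
    - [-1,[0.06,-0.01,0],0]

```text
time: 11.45
ee_pos: [463.3, -97.2, 28.4]
tool_rot: [0.041, 3.128, 0.001]
force: [21.4, 3.7, -11.2]
opening: 23.5
```

send_rows:
  commands:
    - [-1,[0.02,0,0],0]
    - [-1,[0.04,0,0],0]
    - [-1,[0.05,0,0],0]
    - [-1,[0.05,0,0],0]

```text
time: 11.78
ee_pos: [460.7, -97.3, 29.8]
tool_rot: [0.04, 3.115, 0.002]
force: [45.0, 10.0, -22.7]
opening: 23.0
```

Right end stop reached at 45 N. Next: back off, release and rise.

send_rows:
  commands:
    - [-1,[-0.04,0,0],0]
    - [-1,[-0.08,0,0],0]
    - [-1,[-0.08,0,0],0]
    - [-1,[-0.08,0,0],0]

```text
time: 12.12
ee_pos: [466.2, -97.4, 29.1]
tool_rot: [0.042, 3.134, -0.001]
force: [2.5, 4.4, 21.0]
opening: 23.3
```

send_rows:
  commands:
    - [0.4,[0,0,0],0]
    - [0.4,[0,0,0],0]
    - [0.4,[0,0,0],0]
    - [0.4,[0,0,-0.15],0]
    - [0.4,[0,0,-0.35],0]

```text
time: 12.53
ee_pos: [459.1, -95.9, 94.7]
tool_rot: [-0.043, -3.135, -0.004]
force: [0.5, -0.3, -0.7]
opening: 59.9
```

send_rows:
  commands:
    - [0.4,[0,0.1,-0.2],0.019]
    - [0.4,[0,0.2,-0.4],0.038]
    - [0.4,[0,0.3,-0.6],0.057]
    - [0.4,[0,0.4,-0.7],0.076]
    - [0.4,[0,0.5,-0.75],0.095]

```text
time: 12.95
ee_pos: [466.2, 3.9, 250.6]
tool_rot: [0.973, 2.981, 0.002]
force: [0.5, -0.8, -1.3]
opening: 59.6
```

```bash
python3 - <<'E'
from look import *
st,pic,d,info=look('w9',['pull_left','pull_right','rail'])
pic,d=arm.grab_frame('top'); i2=arm.camera_info('top'); save('t9.png',cv2.resize(pic[120:240,200:360],None,fx=5,fy=5))
for t in ['pull_left','pull_right','rail','cork_a']: print(t,[(round(q['conf'],2),cam2world(i2,q['point']).round(0)) for q in arm.place_of('top',t)])
E
```

```text
t 12.95 pos [466.2   3.9 250.6] tooly [0.5897 0.8076 0.0027] z [ 0.006 -0.001 -1.   ] F [ 0.5 -0.8 -1.3] open 59.6 q [-0.15  0.15 -0.2   1.22  0.    0.48]
pull_left [(0.88, [473.3, 125.3, 70.7])]
pull_right [(0.57, [470.7, -92.8, 76.9])]
rail []
pull_left []
pull_right [(0.5, array([ 468., -100.,   76.]))]
rail [(0.73, array([678.,   5., 263.])), (0.26, array([615.,   6., 101.]))]
cork_a [(0.73, array([ 347., -378.,    2.])), (0.42, array([492.,  16.,  -0.]))]
```

View pics/t9.png

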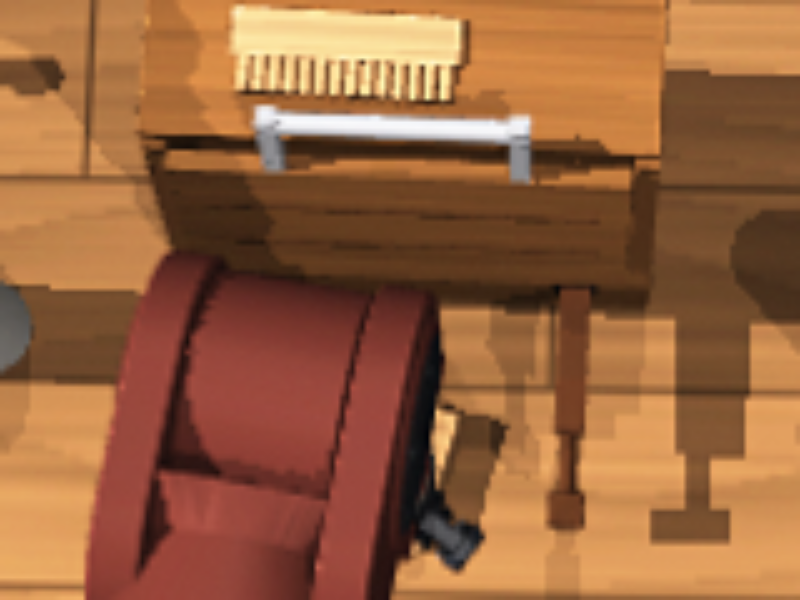

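View pics/w9.png

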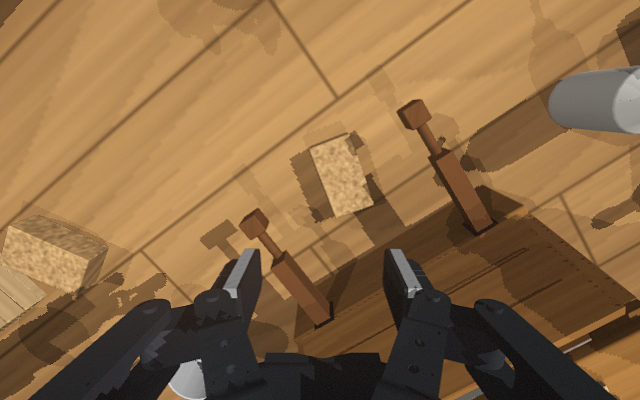

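Both supports are visibly out: the left pull is at (413,112) and the right at (253,222). I'll measure the extension precisely.

```bash
python3 - <<'E'
from look import *
st,pic,d,info=look('w10')
V,U=np.mgrid[60:345,180:560]
P=np.array([px2world(info,a,b,d[b,a],st) if d[b,a]>0 else [0,0,-99] for a,b in zip(U.ravel(),V.ravel())])
yaw=-0.028; ex=np.array([np.cos(yaw),np.sin(yaw),0]); ey=np.array([-np.sin(yaw),np.cos(yaw),0])
o=np.array([615,9,0]); C=np.c_[(P-o)@ex,(P-o)@ey,P[:,2]]
for s in (1,-1):
    m=(abs(C[:,1]-s*110)<25)&(C[:,2]>50)
    b=C[m&(abs(C[:,2]-100)<4)&(C[:,0]<-20)]; p=C[m&(abs(C[:,2]-89)<3)&(C[:,0]<-120)]
    f=lambda q:[np.percentile(q[:,0],[1,99]).round(1),np.percentile(q[:,1],[1,99]).round(1),np.median(q[:,2]).round(1)] if len(q) else None
    print(s,'bar',f(b),'pull',f(p))
E
```

```text
t 13.4 pos [464.3   2.5 245.4] tooly [ 0.5846  0.8113 -0.0009] z [-0.002  0.    -1.   ] F [-0.9 -0.4  0.2] open 60.0 q [-0.15  0.15 -0.21  1.21 -0.    0.47]
1 bar [array([-96.3, -20.9]), array([100.5, 120.7]), np.float64(99.6)] pull [array([-157.5, -134.5]), array([ 98.6, 121.5]), np.float64(88.6)]
-1 bar [array([-94.6, -20.6]), array([-119.7,  -99.5]), np.float64(99.7)] pull [array([-156.3, -133.2]), array([-120.2,  -97.7]), np.float64(88.6)]
```

send_rows:
  commands:
    - [0.4,[-0.12,0.09,-0.15],0.019]
    - [0.4,[-0.24,0.18,-0.15],0.038]
    - [0.4,[-0.36,0.27,-0.15],0.057]
    - [0.4,[-0.48,0.36,-0.15],0.076]
    - [0.4,[-0.597,0.455,-0.15],0.095]

```text
time: 13.87
ee_pos: [616.1, 6.5, 275.8]
tool_rot: [-1.809, -2.568, 0.0]
force: [0.3, -0.5, 0.3]
opening: 60.0
```

send_rows:
  commands:
    - [0.4,[0,0,0],0.019]
    - [0.4,[0,0,0],0.038]
    - [0.4,[0,0,0],0.06]
    - [0.4,[0,0,0],0.06]
    - [0.4,[0,0,0],0.06]

```text
time: 14.28
ee_pos: [614.8, 6.7, 275.8]
tool_rot: [-2.249, -2.193, 0.001]
force: [0.1, 0.6, 0.3]
opening: 60.0
```

```bash
python3 - <<'E'
from look import *
st,pic,d,info=look('w11',['rail','hinge','comb'])
V,U=np.mgrid[0:400:1,0:640:1]
P=np.array([px2world(info,a,b,d[b,a],st) if d[b,a]>0 else [0,0,-99] for a,b in zip(U.ravel(),V.ravel())])
m=(P[:,2]>264)&(P[:,2]<275)&(P[:,0]>650); Q=P[m]; print(len(Q)); 
if len(Q)>10:
    print(Q.min(0),Q.max(0)); l=cv2.fitLine(Q[:,:2].astype(np.float32),cv2.DIST_HUBER,0,.01,.01).ravel(); print(l)
E
```

```text
t 14.2833 pos [614.8   6.7 275.8] tooly [ 9.997e-01 -2.510e-02 -8.000e-04] z [-0.001  0.    -1.   ] F [0.1 0.6 0.3] open 60.0 q [-0.11  0.45  0.28  1.4  -0.    1.49]
rail [(0.95, [682.2, 6.9, 258.3])]
hinge [(0.89, [617.6, 8.1, 100.3])]
comb [(0.97, [739.8, 46.6, 230.1])]
3937
[673.72820427 -30.84808414 264.00444637] [692.32530308  88.88081227 272.37822227]
[2.1474335e-02 9.9976939e-01 6.8084528e+02 3.9321106e+01]
```

View pics/w11.png

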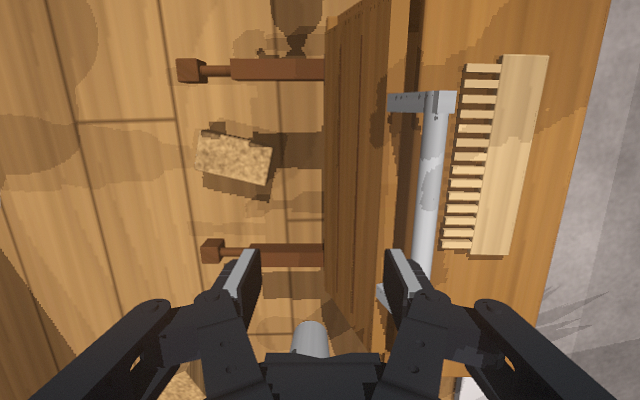

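The rail shows at (430,190), running vertically in the image, and the comb is just behind it at x ≥ 715. I'll narrow the fingers, centre over the rail and look again.

send_rows:
  commands:
    - [0,[0,0.1,0],0]
    - [-0.05,[0,0.2,0],0]
    - [-0.05,[0,0.328,0],0]
    - [-0.05,[0,0.328,0],0]
    - [-0.05,[0,0.328,0],0]
  grip_force: 25

```text
time: 14.9
ee_pos: [680.9, 5.2, 275.0]
tool_rot: [-2.25, -2.192, 0.001]
force: [-0.5, -0.1, -0.1]
opening: 40.2
```

```bash
python3 - <<'E'
from look import *
st,pic,d,info=look('w12',['rail'])
V,U=np.mgrid[0:400:1,0:640:1]
P=np.array([px2world(info,a,b,d[b,a],st) if d[b,a]>0 else [0,0,-99] for a,b in zip(U.ravel(),V.ravel())])
m=(P[:,2]>262)&(P[:,2]<275)&(abs(P[:,0]-680)<15)&(P[:,1]<70); Q=P[m]; print(len(Q),Q.min(0),Q.max(0)); l=cv2.fitLine(Q[:,:2].astype(np.float32),cv2.DIST_HUBER,0,.01,.01).ravel(); print(l)
E
```

```text
t 14.9 pos [680.9   5.2 275. ] tooly [ 0.9997 -0.0261 -0.0014] z [-0.001  0.    -1.   ] F [-0.5 -0.1 -0.1] open 40.2 q [-0.1   0.6   0.53  1.5  -0.    1.5 ]
rail [(0.72, [683.0, 6.0, 258.1])]
4564 [672.05553198 -73.50147576 262.07050108] [689.45811425  69.98203449 272.25356025]
[2.4329007e-02 9.9970400e-01 6.8119049e+02 5.4347510e+00]
```

View pics/w12.png

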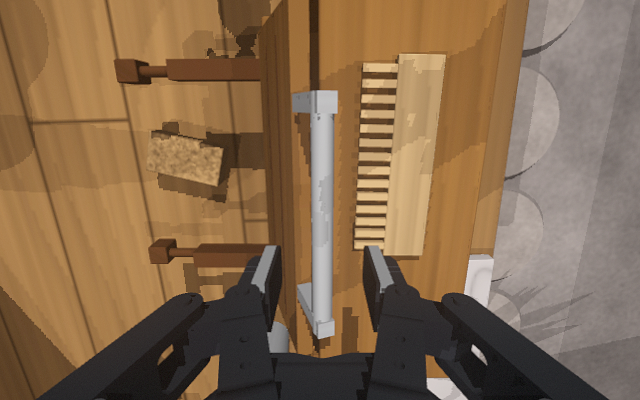

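The rail runs at column about 322, centred between the fingers. I'll descend and grip it lightly.

send_rows:
  commands:
    - [-0.05,[0,0,0.1],0]
    - [-0.05,[0,0,0.2],0]
    - [-0.05,[0,0,0.26],0]
    - [-0.05,[0,0,0.31],0]
    - [-0.05,[0,0,0.31],0]

```text
time: 15.42
ee_pos: [678.9, 5.5, 212.9]
tool_rot: [-2.25, -2.19, 0.003]
force: [-0.4, -0.3, -0.1]
opening: 40.3
```

send_rows:
  commands:
    - [-1,[0,0,0],0]
    - [-1,[0,0,0],0]
    - [-1,[0,0,0],0]
    - [-1,[0,0,0],0]
    - [-1,[0,0,0],0]
  grip_force: 25

```text
time: 15.83
ee_pos: [681.1, 5.2, 215.7]
tool_rot: [2.251, 2.19, 0.002]
force: [-1.1, -0.4, 6.0]
opening: 12.9
```

```bash
python3 look.py w13 rail
```

```text
t 15.8333 pos [681.1   5.2 215.7] tooly [ 0.9996 -0.0274  0.0021] z [ 0.002 -0.    -1.   ] F [-1.1 -0.4  6. ] open 12.9 q [-0.1   0.6   0.37  1.34 -0.    1.5 ]
rail [(0.89, [682.3, 8.0, 260.2])]
```

View pics/w13.png

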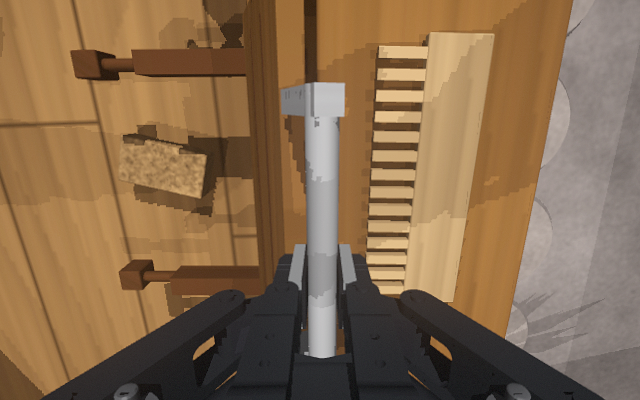

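The rail is between the pads at 12.9 mm opening. Now I'll work out the arc.

```bash
python3 - <<'E'
import numpy as np
def p(t):
    a=.35-t; return np.array([175*np.sin(a)+7*np.cos(a),175*np.cos(a)-7*np.sin(a)])
T=np.linspace(0,1.92,41)
for c in range(8):
    b=p(T[5*c]); print(c,T[5*c+5].round(2),[[round((p(t)-b)[0]/200,3),round(-(p(t)-b)[1]/200,3)] for t in T[5*c+1:5*c+6]], (p(T[5*c+5])-p(0)).round(1))
E
```

```text
0 0.24 [[np.float64(-0.039), np.float64(-0.015)], [np.float64(-0.079), np.float64(-0.028)], [np.float64(-0.12), np.float64(-0.039)], [np.float64(-0.161), np.float64(-0.049)], [np.float64(-0.202), np.float64(-0.056)]] [-40.4  11.2]
1 0.48 [[np.float64(-0.042), np.float64(-0.005)], [np.float64(-0.084), np.float64(-0.009)], [np.float64(-0.126), np.float64(-0.01)], [np.float64(-0.168), np.float64(-0.009)], [np.float64(-0.21), np.float64(-0.006)]] [-82.3  12.4]
2 0.72 [[np.float64(-0.042), np.float64(0.005)], [np.float64(-0.083), np.float64(0.012)], [np.float64(-0.124), np.float64(0.02)], [np.float64(-0.165), np.float64(0.031)], [np.float64(-0.205), np.float64(0.044)]] [-123.3    3.7]
3 0.96 [[np.float64(-0.039), np.float64(0.015)], [np.float64(-0.078), np.float64(0.031)], [np.float64(-0.116), np.float64(0.049)], [np.float64(-0.153), np.float64(0.069)], [np.float64(-0.189), np.float64(0.091)]] [-161.1  -14.5]
4 1.2 [[np.float64(-0.035), np.float64(0.024)], [np.float64(-0.068), np.float64(0.049)], [np.float64(-0.101), np.float64(0.075)], [np.float64(-0.132), np.float64(0.104)], [np.float64(-0.162), np.float64(0.133)]] [-193.4  -41.2]
5 1.44 [[np.float64(-0.028), np.float64(0.031)], [np.float64(-0.055), np.float64(0.064)], [np.float64(-0.08), np.float64(0.097)], [np.float64(-0.104), np.float64(0.132)], [np.float64(-0.125), np.float64(0.168)]] [-218.5  -74.8]
6 1.68 [[np.float64(-0.02), np.float64(0.037)], [np.float64(-0.038), np.float64(0.075)], [np.float64(-0.055), np.float64(0.114)], [np.float64(-0.069), np.float64(0.153)], [np.float64(-0.082), np.float64(0.193)]] [-234.9 -113.5]
7 1.92 [[np.float64(-0.011), np.float64(0.041)], [np.float64(-0.019), np.float64(0.082)], [np.float64(-0.026), np.float64(0.123)], [np.float64(-0.031), np.float64(0.165)], [np.float64(-0.034), np.float64(0.207)]] [-241.6 -154.9]
```

send_rows:
  commands:
    - [-1,[0,-0.039,-0.015],0]
    - [-1,[0,-0.079,-0.028],0]
    - [-1,[0,-0.12,-0.039],0]
    - [-1,[0,-0.161,-0.049],0]
    - [-1,[0,-0.202,-0.056],0]

```text
time: 16.35
ee_pos: [641.2, 6.3, 227.0]
tool_rot: [2.25, 2.189, 0.004]
force: [2.8, -0.7, -1.4]
opening: 13.5
```

send_rows:
  commands:
    - [-1,[0,-0.042,-0.005],0]
    - [-1,[0,-0.084,-0.009],0]
    - [-1,[0,-0.126,-0.01],0]
    - [-1,[0,-0.168,-0.009],0]
    - [-1,[0,-0.21,-0.006],0]

```text
time: 16.77
ee_pos: [598.5, 7.4, 227.6]
tool_rot: [2.25, 2.189, 0.002]
force: [2.1, 0.3, -4.6]
opening: 12.7
```

```bash
python3 look.py w14 rail
```

```text
t 16.7667 pos [598.5   7.4 227.6] tooly [ 0.9996 -0.0275  0.0024] z [ 0.002 -0.    -1.   ] F [ 2.1  0.3 -4.6] open 12.7 q [-0.11  0.42  0.11  1.26 -0.    1.49]
rail [(0.65, [599.2, 12.8, 274.2]), (0.36, [584.5, -295.0, -1.5])]
```

View pics/w14.png

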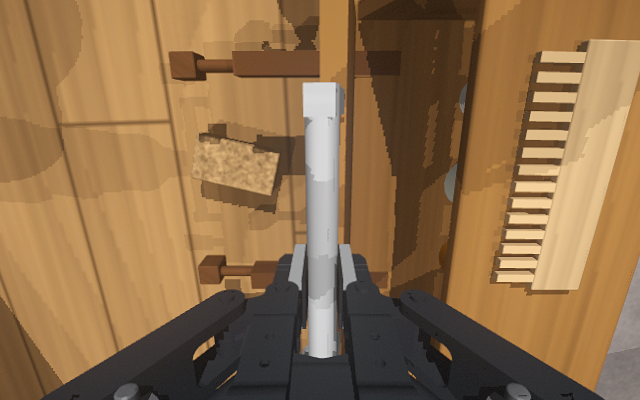

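The rail is held and the flap has swung just past upright, with small forces. I'll keep lowering.

send_rows:
  commands:
    - [-1,[0,-0.042,0.005],0]
    - [-1,[0,-0.083,0.012],0]
    - [-1,[0,-0.124,0.02],0]
    - [-1,[0,-0.165,0.031],0]
    - [-1,[0,-0.205,0.044],0]

```text
time: 17.28
ee_pos: [557.7, 8.5, 218.2]
tool_rot: [2.251, 2.19, 0.001]
force: [1.8, -0.2, 1.1]
opening: 12.9
```

send_rows:
  commands:
    - [-1,[0,-0.039,0.015],0]
    - [-1,[0,-0.078,0.031],0]
    - [-1,[0,-0.116,0.049],0]
    - [-1,[0,-0.153,0.069],0]
    - [-1,[0,-0.189,0.091],0]

```text
time: 17.7
ee_pos: [519.9, 9.6, 200.0]
tool_rot: [2.251, 2.19, 0.001]
force: [2.9, -0.2, -1.6]
opening: 12.8
```

send_rows:
  commands:
    - [-1,[0,-0.035,0.024],0]
    - [-1,[0,-0.068,0.049],0]
    - [-1,[0,-0.101,0.075],0]
    - [-1,[0,-0.132,0.104],0]
    - [-1,[0,-0.162,0.133],0]

```text
time: 18.12
ee_pos: [487.5, 10.5, 173.2]
tool_rot: [2.251, 2.19, 0.001]
force: [2.1, -0.1, -1.8]
opening: 13.0
```

```bash
python3 look.py w15 rail
```

```text
t 18.1167 pos [487.5  10.5 173.2] tooly [ 0.9996 -0.0275  0.0012] z [ 0.001 -0.    -1.   ] F [ 2.1 -0.1 -1.8] open 13.0 q [-0.13  0.24 -0.3   1.04 -0.    1.47]
rail [(0.82, [492.2, 14.0, 216.7])]
```

View pics/w15.png

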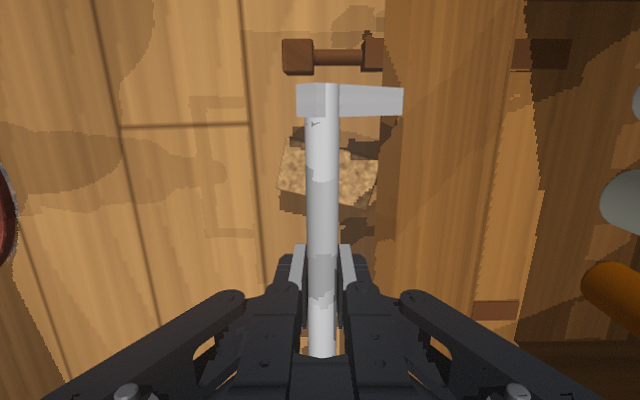

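The flap is leaning forward and tracking the arc. Continuing, more slowly at the end.

send_rows:
  commands:
    - [-1,[0,-0.028,0.031],0]
    - [-1,[0,-0.055,0.064],0]
    - [-1,[0,-0.08,0.097],0]
    - [-1,[0,-0.104,0.132],0]
    - [-1,[0,-0.125,0.168],0]

```text
time: 18.63
ee_pos: [461.4, 11.2, 138.8]
tool_rot: [2.252, 2.191, -0.0]
force: [-0.3, -1.8, 0.5]
opening: 12.9
```

send_rows:
  commands:
    - [-1,[0,-0.02,0.037],0]
    - [-1,[0,-0.038,0.075],0]
    - [-1,[0,-0.055,0.114],0]
    - [-1,[0,-0.069,0.153],0]
    - [-1,[0,-0.082,0.193],0]

```text
time: 19.05
ee_pos: [445.3, 11.8, 100.1]
tool_rot: [2.252, 2.191, 0.0]
force: [-0.2, -1.7, 0.1]
opening: 12.9
```

send_rows:
  commands:
    - [-1,[0,-0.008,0.03],0]
    - [-1,[0,-0.014,0.06],0]
    - [-1,[0,-0.021,0.09],0]
    - [-1,[0,-0.026,0.123],0]
    - [-1,[0,-0.026,0.123],0]

```text
time: 19.47
ee_pos: [440.4, 11.9, 75.3]
tool_rot: [-2.252, -2.191, -0.0]
force: [1.9, -1.1, -2.6]
opening: 13.1
```

```bash
python3 look.py w16 rail
```

```text
t 19.4667 pos [440.4  11.9  75.3] tooly [ 9.996e-01 -2.750e-02 -1.000e-04] z [-0.  0. -1.] F [ 1.9 -1.1 -2.6] open 13.1 q [-0.14  0.25 -0.57  0.75  0.    1.46]
rail [(0.72, [444.4, 14.1, 115.1])]
```

Expected rest is about 15 mm lower, at TCP z ≈ 61. I'll go down slowly and watch Fz.

send_rows:
  commands:
    - [-1,[0,-0.003,0.02],0]
    - [-1,[0,-0.005,0.04],0]
    - [-1,[0,-0.007,0.055],0]
    - [-1,[0,-0.007,0.055],0]

```text
time: 19.9
ee_pos: [439.6, 11.9, 65.0]
tool_rot: [2.251, 2.19, 0.001]
force: [4.1, -0.4, -0.7]
opening: 12.6
```

send_rows:
  commands:
    - [-1,[0,0,0.01],0]
    - [-1,[0,-0.001,0.02],0]
    - [-1,[0,-0.001,0.02],0]

```text
time: 20.15
ee_pos: [439.5, 11.9, 62.4]
tool_rot: [2.251, 2.19, 0.002]
force: [-1.8, -0.9, 18.8]
opening: 12.7
```

send_rows:
  commands:
    - [-1,[0,0,0.01],0]
    - [-1,[0,0,0.015],0]
    - [-1,[0,0,0.015],0]

```text
time: 20.4
ee_pos: [439.6, 11.9, 60.3]
tool_rot: [2.25, 2.19, 0.002]
force: [-6.7, 0.4, 34.2]
opening: 12.6
```

Contact: Fz rises steeply below z ≈ 63, so the flap rests on the supports. I'll relax the push and measure before letting go.

send_rows:
  commands:
    - [-1,[0,0,-0.015],0]
    - [-1,[0,0,-0.027],0]
    - [-1,[0,0,-0.027],0]

```text
time: 20.65
ee_pos: [439.5, 11.9, 64.1]
tool_rot: [2.251, 2.19, 0.002]
force: [6.2, -1.2, -2.2]
opening: 12.8
```

```bash
python3 - <<'E'
from look import *
st,pic,d,info=look('w17',['rail'])
V,U=np.mgrid[0:400:2,0:640:2]
P=np.array([px2world(info,a,b,d[b,a],st) if d[b,a]>0 else [0,0,-99] for a,b in zip(U.ravel(),V.ravel())])
for x in range(500,620,20):
    q=P[(abs(P[:,0]-x)<5)&(P[:,2]>70)&(P[:,2]<140)&(P[:,1]>60)&(P[:,1]<130)]; print(x,len(q),np.median(q[:,2]).round(1) if len(q) else None)
E
```

```text
t 20.65 pos [439.5  11.9  64.1] tooly [ 0.9996 -0.0274  0.0015] z [ 0.002 -0.    -1.   ] F [ 6.2 -1.2 -2.2] open 12.8 q [-0.14  0.26 -0.58  0.72  0.    1.46]
rail []
500 1143 115.7
520 1118 115.3
540 1107 115.0
560 688 114.7
580 0 None
600 0 None
```

View pics/w17.png

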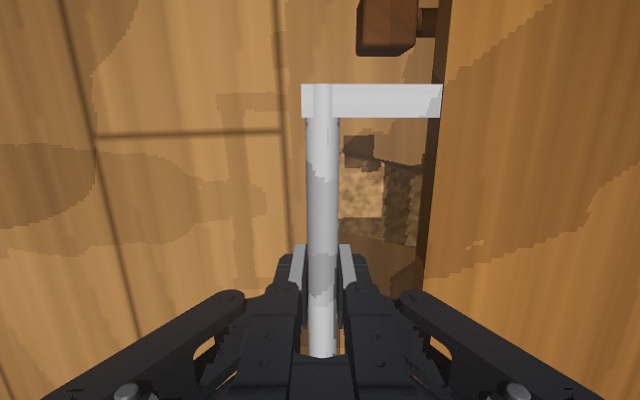

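send_rows:
  commands:
    - [-1,[0,0.003,0.007],0]
    - [-1,[0,0.003,0.007],0]
    - [-1,[0,0.003,0.008],0]

```text
time: 21.0
ee_pos: [439.4, 11.9, 61.9]
tool_rot: [-2.252, -2.191, 0.0]
force: [4.6, -0.2, -1.8]
opening: 13.1
```

send_rows:
  commands:
    - [-0.35,[0,0,0],0]
    - [-0.35,[0,0,0],0]
    - [-0.35,[0,0,0],0]
    - [-0.35,[0,0,0],0]

```text
time: 21.33
ee_pos: [438.6, 12.1, 61.9]
tool_rot: [-2.251, -2.19, 0.001]
force: [-0.5, 0.4, 0.1]
opening: 27.9
```

```bash
python3 look.py w18 rail
```

```text
t 21.3333 pos [438.6  12.1  61.9] tooly [ 0.9996 -0.0274 -0.0012] z [-0.001  0.    -1.   ] F [-0.5  0.4  0.1] open 27.9 q [-0.14  0.27 -0.59  0.72  0.    1.46]
rail [(0.73, [440.9, 15.5, 105.4])]
```

View pics/w18.png

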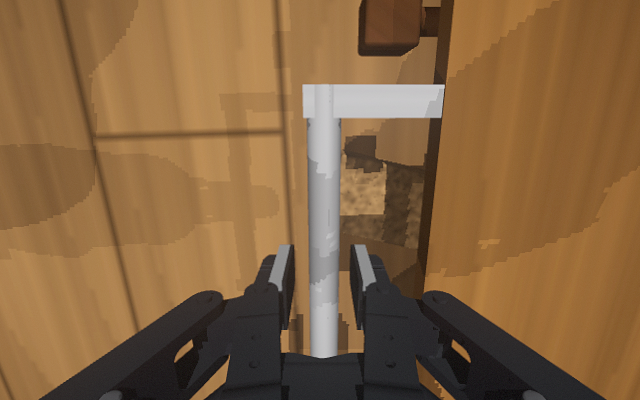

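The rail is free between the open fingers, with zero force. I'll rise straight up without opening further.

send_rows:
  commands:
    - [-0.35,[0,0,-0.06],0]
    - [-0.35,[0,0,-0.15],0]
    - [-0.35,[0,0,-0.3],0]
    - [-0.35,[0,0,-0.5],0]
    - [-0.35,[0,0,-0.7],0]

```text
time: 21.85
ee_pos: [438.1, 12.1, 203.3]
tool_rot: [-2.251, -2.19, 0.002]
force: [1.4, -0.7, -0.6]
opening: 27.8
```

send_rows:
  commands:
    - [-0.35,[0,-0.15,-0.1],0]
    - [-0.35,[0,-0.3,-0.2],0]
    - [-0.35,[0,-0.45,-0.2],0]
    - [-0.35,[0,-0.45,-0.2],0]
    - [-0.35,[0,-0.45,-0.2],0]

```text
time: 22.27
ee_pos: [348.6, 14.5, 242.6]
tool_rot: [2.251, 2.19, 0.001]
force: [0.7, 0.2, -0.5]
opening: 27.8
```

```bash
python3 - <<'E'
from look import *
st,pic,d,info=look('w19',['rail','pull_left','pull_right','cork_a','hinge'])
V,U=np.mgrid[0:400:2,0:640:2]
P=np.array([px2world(info,a,b,d[b,a],st) if d[b,a]>0 else [0,0,-99] for a,b in zip(U.ravel(),V.ravel())])
for x in range(490,620,20):
    q=P[(abs(P[:,0]-x)<5)&(P[:,2]>80)&(P[:,2]<140)&(P[:,1]>40)&(P[:,1]<110)]; print(x,len(q),np.median(q[:,2]).round(1) if len(q) else None)
pic,d=arm.grab_frame('top'); i2=arm.camera_info('top'); save('t19.png',cv2.resize(pic[100:260,180:400],None,fx=3.6,fy=3.6))
for t in ['pull_left','pull_right','rail','cork_a','tumbler','dispenser','comb','dish']: print(t,[(round(q['conf'],2),cam2world(i2,q['point']).round(0)) for q in arm.place_of('top',t)][:2])
V,U=np.mgrid[100:260,180:400]
P=np.array([px2world(i2,a,b,d[b,a]) for a,b in zip(U.ravel(),V.ravel())])
for x in range(490,620,20):
  for ylo,yhi in ((-100,-30),(40,130)):
    q=P[(abs(P[:,0]-x)<5)&(P[:,2]>80)&(P[:,2]<140)&(P[:,1]>ylo)&(P[:,1]<yhi)]; print(x,ylo,len(q),np.median(q[:,2]).round(1) if len(q) else None)
E
```

```text
t 22.2667 pos [348.6  14.5 242.6] tooly [ 0.9996 -0.0277  0.0014] z [ 0.001 -0.    -1.   ] F [ 0.7  0.2 -0.5] open 27.8 q [-0.17 -0.08 -0.46  1.19  0.    1.43]
rail [(0.84, [443.4, 15.1, 106.4])]
pull_left [(0.62, [472.5, 122.8, 71.6])]
pull_right [(0.86, [467.0, -95.1, 74.0])]
cork_a [(0.44, [440.1, 12.2, 104.6]), (0.29, [614.0, 6.7, -2.4])]
hinge [(0.78, [617.0, 3.9, 98.6])]
490 274 113.3
510 200 113.8
530 206 113.9
550 201 113.7
570 203 113.8
590 198 113.7
610 94 113.6
pull_left [(0.54, array([472., 126.,  77.])), (0.35, array([614.,   9., 103.]))]
pull_right [(0.67, array([ 553., -512.,    2.])), (0.47, array([468., -95.,  79.]))]
rail [(0.68, array([441.,  12., 107.]))]
cork_a [(0.97, array([ 345., -378.,   -0.])), (0.61, array([491.,  15.,   2.]))]
tumbler [(0.68, array([ 581., -296.,    3.])), (0.64, array([736.,  41., 229.]))]
dispenser [(0.72, array([590., 318.,   2.]))]
comb [(0.8, array([735.,  43., 228.])), (0.71, array([ 584., -295.,    3.]))]
dish [(0.66, array([ 549., -511.,    1.]))]
490 -100 62 114.3
490 40 90 115.3
510 -100 64 114.1
510 40 85 115.4
530 -100 66 113.7
530 40 82 114.0
550 -100 66 114.6
550 40 83 114.8
570 -100 66 115.0
570 40 83 114.9
590 -100 67 114.8
590 40 80 115.1
610 -100 31 97.8
610 40 30 111.6
```

View pics/t19.png

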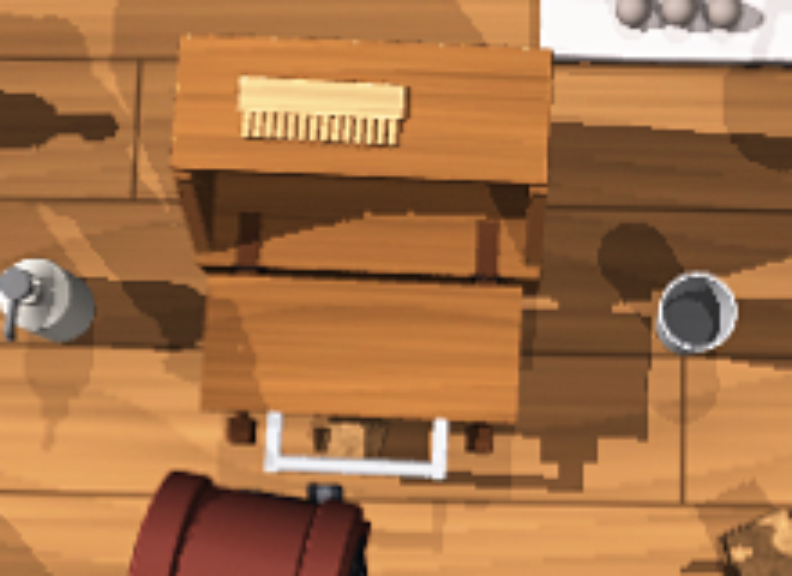

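View pics/w19.png

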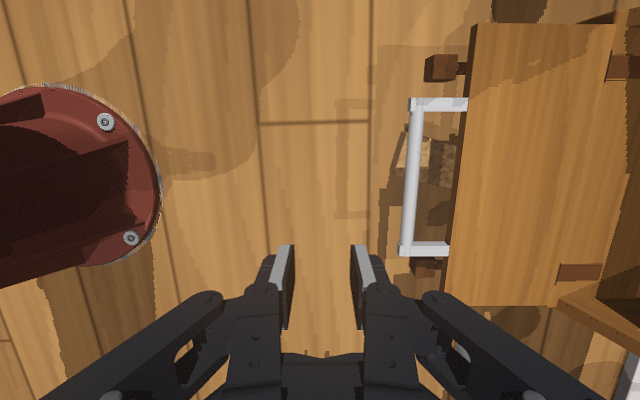

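The flap is level: 113.3 to 113.9 mm across by the wrist camera, 114 to 115 mm by the top camera. Last, I'll check the support travel in one frame, using rail-to-pull distance (25 mm nominal when fully out).

```bash
python3 - <<'E'
from look import *
st,pic,d,info=look('w20')
V,U=np.mgrid[0:400,380:640]
P=np.array([px2world(info,a,b,d[b,a],st) if d[b,a]>0 else [0,0,-99] for a,b in zip(U.ravel(),V.ravel())])
q=P[(P[:,2]>111.5)&(P[:,2]<118)&(P[:,0]<455)&(abs(P[:,1]-10)<55)]
l=cv2.fitLine(q[:,:2].astype(np.float32),cv2.DIST_HUBER,0,.01,.01).ravel(); print('rail',l,len(q))
ey=l[:2]*np.sign(l[1]); ex=np.array([ey[1],-ey[0]])
C=np.c_[(P[:,:2]-l[2:])@ex,(P[:,:2]-l[2:])@ey,P[:,2]]
for s in (1,-1):
    m=(abs(C[:,1]-s*110)<25)&(abs(C[:,2]-88.7)<2.5)&(C[:,0]<60); q=C[m]
    m2=(abs(C[:,1]-s*110)<25)&(C[:,2]>62)&(C[:,2]<85)&(C[:,0]<30); r=C[m2]
    print(s,len(q),np.percentile(q[:,0],[1,50,99]).round(1) if len(q) else 0,'front face',len(r),np.percentile(r[:,0],[5,50,95]).round(1) if len(r) else 0, (np.percentile(q[:,1],[1,99]).round(1)) if len(q) else 0)
# flap front edge, rear edge
q=C[(abs(C[:,2]-114)<2)&(C[:,0]>30)&(C[:,1]>90)&(C[:,1]<120)]; print('flap x',np.percentile(q[:,0],[0.5,99.5]))
E
```

```text
t 23.0167 pos [349.4  14.4 242. ] tooly [ 9.996e-01 -2.750e-02 -1.000e-04] z [-0. -0. -1.] F [ 0.6 -1.3  0.3] open 27.6 q [-0.17 -0.07 -0.46  1.19 -0.    1.43]
rail [2.4450205e-02 9.9970102e-01 4.3896063e+02 1.3353876e+01] 1059
1 658 [18.6 30.  42. ] front face 194 [18.3 18.7 22.7] [ 98.8 122.3]
-1 379 [19.4 30.7 42.7] front face 110 [19.1 19.4 27.4] [-120.2  -96.7]
flap x [ 46.51671675 168.53778413]
```

Re-checking the force log: both supports met a hard stop. Loads rose from 21 N to 45 N with only about 2 mm of movement, and the zero-load extrapolation is within about 0.6 mm of where they were released. The robot is clear of everything, so I'll hand in.

```bash
python3 -c "
from h import *
print(arm.get_state()['force'], arm.hand_in())"
```

```text
the job is handed in; nothing more can be done
[-0.23090386 -0.27988105  0.53110702] None
```

The flap is now a level shelf on both pulled-out supports, and I handed the job in at about 23 s with the gripper clear.

**What I did:** I pulled the left support and then the right one out to their end stops. Each met a hard stop, with the load rising to 45 N over about 2 mm of movement. I then gripped the rail lightly (25 N) and swung the flap through its arc, holding it all the way down. Once it rested on the supports I let go and backed away.

**Last checks:**
- **Flap:** its upper face reads 113.3 to 113.9 mm by the wrist camera and 114 to 115 mm by the top camera, against 114 mm nominal. The rail is at 105 to 107 mm (nominal 107).
- **Other things:** the comb, both corks, dispenser, tumbler and dish are where they were, to within the networks' error.
- **Forces:** the reading was zero after release. The highest I saw was about 55 N at the wrist, when pulling against the left end stop.

**What failed or disagreed:**
- **First grasp of the left pull:** it missed, and the shut fingers pressed on the pull's top with about 7 N. The real fingertips are about 34 mm behind the reported TCP, so I corrected every later height for that.
- **Support travel:** the camera put both pulls about 4 to 5 mm less far out than I expected from the hinge position. That assumed the bars start flush with the plinth front. The hard stops say both are fully out to within about 0.6 mm, so I left them.
- **Lowering:** the push at contact briefly reached 34 N before I eased off.

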